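Sort measuring-room parts into the trays with the matching sample

ROBOT

A 6-joint arm with a two-finger parallel gripper is mounted at the origin on a cart in front of the work surface, level with it; the furniture and walls round the work are solid. World frame = base frame: x ahead of the robot, y to its left, z up, the work surface at z = 0. Lengths are in m, angles in rad, forces in N, time in s.
With the tool pointing down it reaches from about 0.375 to 0.75 m from the base axis. Payload 9 kg.
Tool frame: the origin (TCP) lies at the very end of the fingers, on their centre line; the grasp point (between the pads) lies 19 mm behind it (bot.grasp_offset is the distance from the TCP to the grasp point, in m); z points along the fingers, y is the line along which they close (so a half turn about z gives the same grasp; the last joint's range is limited). The gripper opens to 85 mm and grips with 20 to 120 N. Pads are 22 mm wide; open, the fingers measure 114 mm over their backs; the gripper's body (76 mm by 85 mm) begins 54 mm behind the grasp point. The pads swing forward as they close: fully open they stand 13 mm farther back than shut.
Start: joints at [-1.384, 0.104, 0.097, 1.564, 0, 1.353], TCP at [0.236, -0.552, 0.231] pointing down, gripper open.
Joint ranges: [-2.99, 2.99], [-0.84, 1.86], [-1.1, 1.16], [-1.84, 2.11], [-1.51, 1.56], [-3.14, 3.14]. Speed limits (rad/s): [2.22, 2.22, 2.57, 3.14, 3.14, 3.14].

INTERFACE

Orientations are given as a unit quaternion [x, y, z, w].
In Python, from station import bot gives the robot as it stands.
- The arm moves only by the tool send_rows, never from a script. Its argument "targets" is a list of rows, each an object with "translation": the shift along the tool's x, y, z in units of 40 mm (1.0 is 40 mm), a list of three; "dr": the turn, a rotation vector about the tool's x, y, z in units of 5 degrees (1.0 is 5 degrees), a list of three; "jaw": the finger opening in mm, from 0 to 85.4. In form: [{"translation": [tx, ty, tz], "dr": [rx, ry, rz], "jaw": jaw}, ...]. A call has 1 to 5 rows; each row is the pose to reach, as a shift and turn from the pose commanded when the call began, along the tool's axes at that moment; what a row does not reach only later rows make up. A row lasts 1/12 s, in which the tool goes at most 41.7 mm and 7.16 degrees, less where a joint would pass 70% of its speed; a pose out of reach is approached as far as the arm can. A call with a gripper value outside its range is refused whole. The fingers move at their own pace and stop on an object; "grip_force" is the grip in N (left out, the last holds). Time passes only in rows, so rows that repeat a pose let the fingers close. It gives the time, the measured TCP pose, the force, the opening and the grip force at its end, in the units of the state.
- bot.state(): the state, without advancing time (a new reading comes with each control period).
- bot.get_image(name): name is "side" or "top"; returns the picture (480x640x3 uint8, red, green, blue); there is no depth.
- bot.camera_model(name): a dict with "vertical_fov" (degrees; the focal length in pixels is half the picture's height over the tangent of half this angle, whatever the lens; pixels are square), "cx", "cy" (the principal point, pixels), "view" (4x4, takes a point from world to camera coordinates). Camera axes: x right, y up, looking along -z (the intrinsics and any distortion apply to the point x, -y, -z); pixel columns grow to the right and rows downward; lengths in m; the calibration is good to about 2 mm. A picture is of the moment at which its call begins. camera_model takes no time and is no camera call.
- bot.sign_off(): hands the job in; it is judged then, once.
The state is a dict: "time": time; "joints": joint angles; "qd": joint speeds; "tau": joint torques, N m; "ee_pos": TCP position; "eef_rot": TCP orientation; "ft_force": force on the tool from outside, world axes, zero at the start; "torque": the same for the moment, N m; "grip_width": finger opening in m; "grip_force": force on a finger pad.
Only numpy, scipy, OpenCV 4.12 (cv2) and the standard library are available. Lean on these libraries where they do the work, as an engineer would, in place of code of your own. Each camera call takes 0.05 s, during which the arm holds its last target. There are 200 camera calls.

TASK

Tidy up the four loose set-up parts left on the desk after measuring by sorting them into the three trays: each tray has a sample part fastened on the ledge at its far end, and every loose part belongs in the tray that shows its own kind, so the two V-blocks share one tray. Set each part down upright as it stood, flat on the tray floor, not on a wall or on another part, lowering it right down instead of letting it drop, and leave the micrometer and the caliper where they lie.

Things in the scene. Friction and masses are not known exactly. Their poses are not given: they have to be found in the camera images.
- vblock_a: Loose bright steel V-block, 35 (x) x 60 (y) x 40 mm (z) high, standing on its flat base with the V notch open upward; the notch runs along its x, so the two end faces with the V outline are 35 mm apart along x. Origin: centre of the underside. Grasp across these end faces from above, in the middle of y, low, below the notch. One of two alike.
- vblock_b: Loose bright steel V-block, 35 (x) x 60 (y) x 40 mm (z) high, standing on its flat base with the V notch open upward; the notch runs along its x, so the two end faces with the V outline are 35 mm apart along x. Origin: centre of the underside. Grasp across these end faces from above, in the middle of y, low, below the notch. One of two alike.
- step_block: Loose black clamping step block, 24 (x) x 50 (y) x 37 mm (z) high, like a small stair that climbs along its y; the two flat side faces with the stair outline are 24 mm apart along x. Stands on its flat base. Origin: centre of the underside. Grasp across the side faces from above, in the middle of y, low.
- ring: Loose bright steel setting ring gauge: plain ring 50 mm outside, bore about 20 mm, 18 mm high; lies flat. Origin: centre of the underside, z up along its axis. Grasp across the outside from above.
- vblock_tray: Shallow grey tray, plain grey floor, fixed; a sample V-block is fastened on its far ledge. Origin: on the desk under the compartment's centre; x points to the ledge (away from the robot), y left, z up. Compartment 150 (x) by 130 mm (y) inside; floor top 4 mm, wall tops 22 mm above the desk, walls 4 mm thick. Ledge x +79 to +151 mm, 20 mm high; sample at x +115 mm, top 60 mm high.
- step_tray: Shallow grey tray, plain grey floor, fixed; a sample step block is fastened on its far ledge. Origin: on the desk under the compartment's centre; x points to the ledge (away from the robot), y left, z up. Compartment 150 (x) by 130 mm (y) inside; floor top 4 mm, wall tops 22 mm above the desk, walls 4 mm thick. Ledge x +79 to +151 mm, 20 mm high; sample at x +115 mm, top 57 mm high.
- ring_tray: Shallow grey tray, plain grey floor, fixed; a sample ring gauge is fastened on its far ledge. Origin: on the desk under the compartment's centre; x points to the ledge (away from the robot), y left, z up. Compartment 150 (x) by 130 mm (y) inside; floor top 4 mm, wall tops 22 mm above the desk, walls 4 mm thick. Ledge x +79 to +151 mm, 20 mm high; sample at x +115 mm, top 38 mm high.
- micrometer: Micrometer lying on the desk right of the parts, 45 x 134 x 17 mm, long side along its y; origin: centre of the underside. To be left alone.
- caliper: Caliper lying on the desk right of the micrometer, 78 x 225 x 15 mm, long side along its y; origin: centre of the underside. To be left alone.
Not all that is in view belongs to the job. There is more than one size of the ring; the one meant has the size given above.

How it is judged:
At the end, for the whole second after the job is handed in: Each part is in the tray with its own kind of sample (both V-blocks in one): its centre within 60 mm along and 50 mm across of the compartment's centre, lying flat on the floor (underside under 10 mm above the desk, tilt under 0.12 rad), at rest (x of vblock_a in the frame of vblock_tray between -0.06 and 0.06 m and y of vblock_a in the frame of vblock_tray between -0.05 and 0.05 m and z of vblock_a in the frame of vblock_tray between 0 and 0.01 m and angle between each of vblock_a, vblock_b, step_block, ring's own z axis and vertical below 0.12 rad and linear speed of each of vblock_a, vblock_b, step_block, ring below 0.02 m/s and angular speed of each of vblock_a, vblock_b, step_block, ring below 0.2 rad/s and x of vblock_b in the frame of vblock_tray between -0.06 and 0.06 m and y of vblock_b in the frame of vblock_tray between -0.05 and 0.05 m and z of vblock_b in the frame of vblock_tray between 0 and 0.01 m and x of step_block in the frame of step_tray between -0.06 and 0.06 m and y of step_block in the frame of step_tray between -0.05 and 0.05 m and z of step_block in the frame of step_tray between 0 and 0.01 m and x of ring in the frame of ring_tray between -0.06 and 0.06 m and y of ring in the frame of ring_tray between -0.05 and 0.05 m and z of ring in the frame of ring_tray between 0 and 0.01 m); the robot touches nothing.
It fails at once if the micrometer or the caliper is moved by more than 20 mm (distance of any of micrometer, caliper from where it was at the start of the episode above 0.02 m).
It fails at once if a part is dropped: it moves faster than 0.65 m/s with its underside less than 35 mm above the desk (a free fall of over 2 cm) ((height (world z) of vblock_a below 0.035 m and linear speed of vblock_a above 0.65 m/s) or (height (world z) of vblock_b below 0.035 m and linear speed of vblock_b above 0.65 m/s) or (height (world z) of step_block below 0.035 m and linear speed of step_block above 0.65 m/s) or (height (world z) of ring below 0.035 m and linear speed of ring above 0.65 m/s)).
It also fails if it takes over 96 s, if anything falls off the work surface, if the arm or the gripper's body presses on something with over 40 N, if the wrist force passes 120 N, or if a joint passes its speed limit or range.

## Working session

There is one attempt and no reset: what is moved stays moved. The work goes in short steps, Python scripts to look and compute and a tool call to move; the robot and the scene stay as the last step left them, time stands still between calls to the robot, and variables do not carry over. Pictures are saved under pics/ and viewed, at most 14 in all, crops included, and the job is handed in when it is done.

Besides the shell and the picture viewer there is one more tool, called after "Call:" as name(argument=value, ...), one argument or row to a line, values as JSON. send_rows: Moves the arm, as the interface text tells. Its arguments: {"type":"object","properties":{"targets":{"type":"array"},"grip_force":{"type":"number"}},"required":["targets"]}

```bash
ls; mkdir -p pics; python3 - <<'E'
from station import bot
import cv2
for n in("top","side"):
    im=bot.get_image(n); cv2.imwrite(f"pics/{n}0.png",im[:,:,::-1])
    print(n,bot.camera_model(n))
print(bot.state(),bot.grasp_offset)
E
```

```text
pics
top {'vertical_fov': 47.173045842844395, 'cx': 322.35659315918804, 'cy': 239.76070858294577, 'view': array([[ 1.04555223e-02, -9.99945333e-01,  1.10768973e-04,
        -6.50154552e-02],
       [ 9.99098040e-01,  1.04512221e-02,  4.11567475e-02,
        -4.87244712e-01],
       [-4.11556553e-02, -3.19646228e-04,  9.99152696e-01,
        -1.02353224e+00],
       [ 0.00000000e+00,  0.00000000e+00,  0.00000000e+00,
         1.00000000e+00]])}
side {'vertical_fov': 57.56239162627302, 'cx': 310.5370033851328, 'cy': 239.5625446659381, 'view': array([[ 0.99979231,  0.01913059,  0.00702491, -0.51186315],
       [-0.01605388,  0.52697051,  0.84973193,  0.00223246],
       [ 0.01255395, -0.84966823,  0.52716818, -0.95866425],
       [ 0.        ,  0.        ,  0.        ,  1.        ]])}
{'time': 0.1, 'joints': array([-1.38368993e+00,  1.04643289e-01,  9.65384912e-02,  1.56389185e+00,
        2.23677573e-06,  1.35307216e+00]), 'qd': array([ 0.00011014, -0.00130412,  0.00202473,  0.0005813 ,  0.00036847,
       -0.00291791]), 'tau': array([ 9.08542424e-03, -5.58202744e+01,  5.04723358e+01,  1.26610664e-02,
       -1.34175853e-04, -1.81598250e-05]), 'ee_pos': array([ 0.23625706, -0.551203  ,  0.23059321]), 'eef_rot': array([ 9.79583701e-01,  2.01035849e-01,  1.03056437e-05, -6.00070308e-04]), 'ft_force': array([-0.82739962, -0.30278119, -0.26926845]), 'torque': array([-0.01238088, -0.00531319,  0.00149337]), 'grip_force': 0.0, 'grip_width': 0.08541916818121} 0.0187
```

View pics/top0.png

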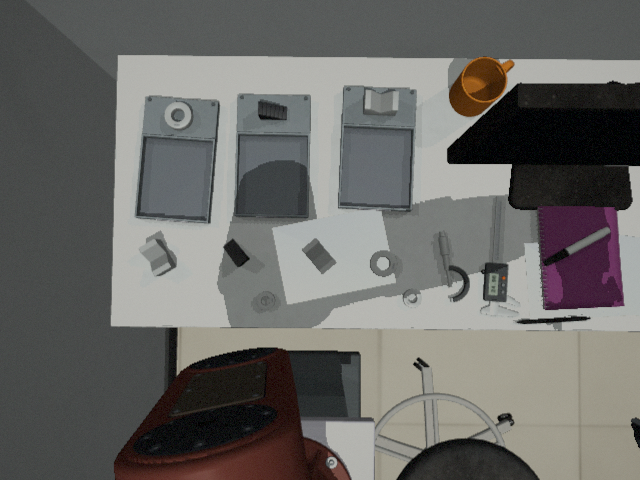

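View pics/side0.png

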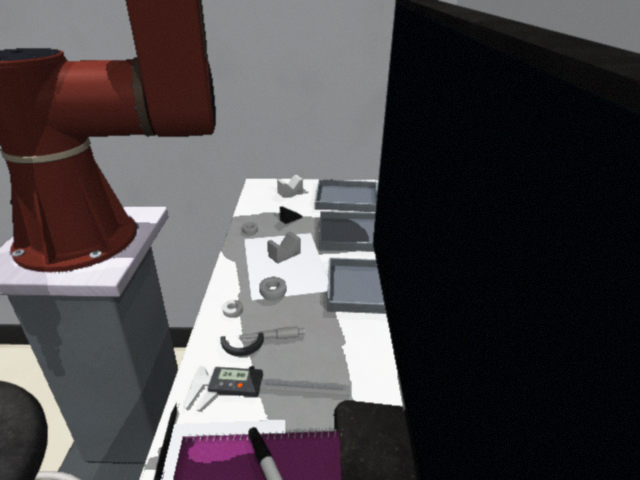

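The top view shows the trays from left to right: ring (176,180), step (273,175) and V-block (377,165). The loose parts are a V-block at (157,254), the step block at (236,252), a V-block at (319,255) and the large ring at (382,263). Two smaller rings, at (265,300) and (412,297), are decoys. Next I'll zoom in.

```bash
cat > h.py <<'E'
import numpy as np, cv2
from station import bot
def cam(n):
    c=bot.camera_model(n); return c, 240/np.tan(np.radians(c["vertical_fov"])/2)
def w(n,uv,z):                      # pixels -> world points on plane z
    c,f=cam(n); V=c["view"]; R,t=V[:3,:3],V[:3,3]; o=-R.T@t
    uv=np.atleast_2d(uv).astype(float)
    d=np.c_[(uv[:,0]-c["cx"])/f,-(uv[:,1]-c["cy"])/f,-np.ones(len(uv))]@R
    return o+d*((z-o[2])/d[:,2])[:,None]
def px(n,P):
    c,f=cam(n); V=c["view"]; q=np.atleast_2d(P)@V[:3,:3].T+V[:3,3]
    return np.c_[c["cx"]+f*q[:,0]/-q[:,2],c["cy"]-f*q[:,1]/-q[:,2]]
E
python3 - <<'E'
import cv2,numpy as np
t=cv2.imread("pics/top0.png"); s=cv2.imread("pics/side0.png")
r=lambda a:cv2.resize(a,None,fx=5,fy=5,interpolation=cv2.INTER_CUBIC)
cv2.imwrite("pics/c1.png",np.vstack([r(t[225:285,130:280]),r(t[225:285,270:420])]))
cv2.imwrite("pics/c2.png",np.hstack([r(s[170:290,225:335])]))
E
```

```text
(no output)
```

View pics/c1.png

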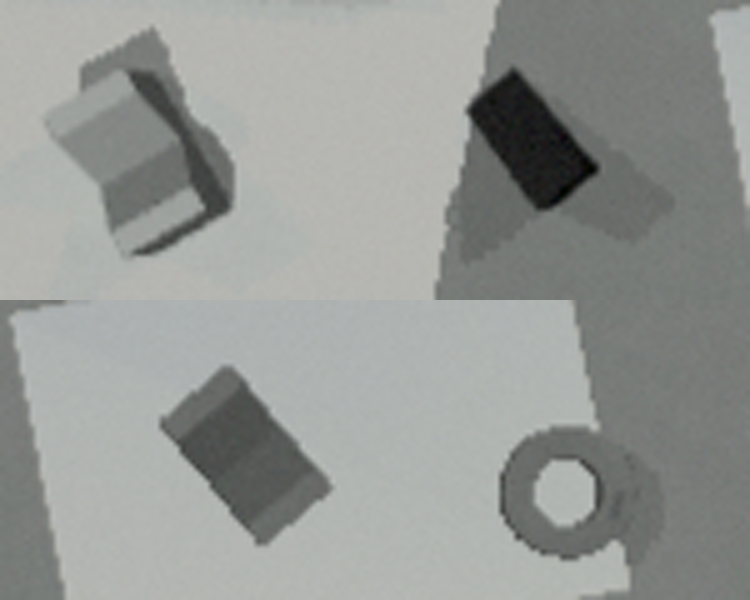

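View pics/c2.png

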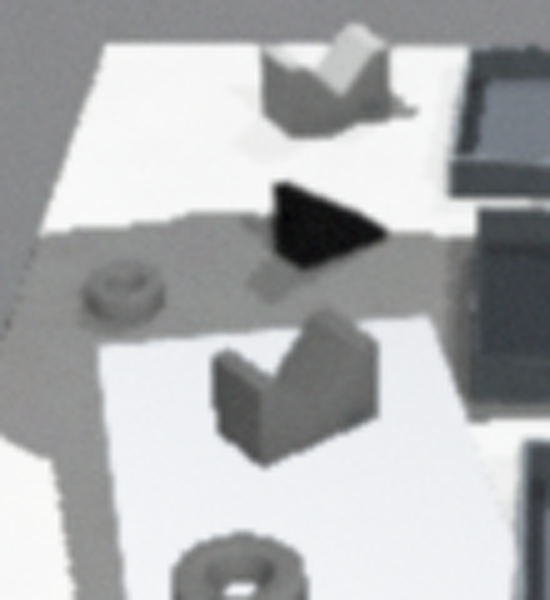

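The crops show the outline corners clearly. Both V-blocks stand with their V up, the step block's high end faces the robot, and the big ring is centred near crop pixel (565,492) of the lower half. Next I'll turn the corners into poses.

```bash
python3 - <<'E'
from h import *
def C(l,ox,oy): return (np.array(l,float)+.5)/5-.5+[ox,oy]
def rep(n,P):
    P=P[:,:2]; e=np.roll(P,-1,0)-P
    print(n,"c",P.mean(0).round(4),"sides",np.linalg.norm(e,axis=1).round(4),"ang",(np.degrees(np.arctan2(e[:,1],e[:,0]))).round(1))
rep("A",w("top",C([(43,122),(125,70),(207,206),(126,256)],130,225),.04))
rep("B",w("top",C([(160,124),(230,66),(330,188),(263,245)],270,225),.04))
s=C([(468,107),(515,68),(598,170),(545,212)],130,225)
for zh in (.0,.037): rep("S%g"%zh,np.vstack([w("top",s[:2],.008),w("top",s[2:],zh)]))
im=cv2.imread("pics/top0.png"); 
for z,c in ((.018,C([(551,192)],270,225)),):print("ring",w("top",c,z))
r=C([(500,192),(602,192),(551,126),(551,258)],270,225);W=w("top",r,.018);print(np.linalg.norm(W[0]-W[1]),np.linalg.norm(W[2]-W[3]))
# trays: wall-top outer corners
for n,l in (("ringT",[(143,135),(217,139),(211,222),(136,218)]),("stepT",[(237,133),(310,133),(310,217),(236,215)]),("vT",[(342,127),(415,128),(412,211),(339,207)])):
    rep(n,w("top",l,.022))
print("monitor corner",w("top",[(447,150)],.1))
E
```

```text
A c [0.4515 0.2455] sides [0.0352 0.0582 0.0345 0.0578] ang [ -56.8 -147.8  122.4   32.9]
B c [ 0.4574 -0.0536] sides [0.0332 0.0576 0.032  0.0579] ang [ -49.7 -140.1  130.9   41.1]
S0 c [0.4624 0.1031] sides [0.0229 0.049  0.0256 0.0485] ang [ -49.5 -141.   129.1   35.9]
S0.037 c [0.4624 0.1005] sides [0.0229 0.0523 0.0246 0.0517] ang [ -49.5 -136.9  129.1   41.2]
ring [[ 0.44537046 -0.16735694  0.018     ]]
0.03799635210289162 0.04912782772589927
ringT c [0.5993 0.2131] sides [0.1389 0.1561 0.1399 0.1562] ang [-92.5 176.9  87.5  -3.4]
stepT c [0.6087 0.0331] sides [0.1368 0.1578 0.1378 0.154 ] ang [ -89.4 -179.3   89.     0.3]
vT c [ 0.6224 -0.1606] sides [0.1368 0.1562 0.1362 0.1506] ang [-90.2 178.2  87.5  -1.6]
monitor corner [[ 0.64168685 -0.27371053  0.1       ]]
```

```bash
cat >> h.py <<'E'
from scipy.spatial.transform import Rotation as Ro
def plan(*wps):   # waypoints x,y,z,yaw of tool y (deg); prints shift/turn in call units from the present pose
    s=bot.state(); p=s["ee_pos"]; R=Ro.from_quat(s["eef_rot"])
    print("t",round(s["time"],2),"at",p.round(4),"yaw",np.degrees(np.arctan2(R.as_matrix()[1,1],R.as_matrix()[0,1])).round(1),
      "w",round(s["grip_width"]*1e3,1),"gf",round(s["grip_force"],1),"F",s["ft_force"].round(1))
    for x,y,z,a in wps:
        a=np.radians(a); c,q=np.cos(a),np.sin(a)
        T=Ro.from_matrix(np.array([[-q,c,0],[c,q,0],[0,0,-1.]]))
        print((R.inv().apply(np.array([x,y,z])-p)/.04).round(2),np.degrees((R.inv()*T).as_rotvec()/5).round(2))
        p,R=np.array([x,y,z]),T
E
python3 - <<'E'
from h import *
a=np.array([.236,-.551,.231,-66.8]); b=np.array([.445,-.173,.12,130]); 
plan(*[a+(b-a)*i/6 for i in range(1,7)])
E
```

```text
t 0.1 at [ 0.2363 -0.5512  0.2306] yaw -66.8 w 85.4 gf 0.0 F [-0.8 -0.3 -0.3]
[ 1.42 -1.11  0.45] [-0.01 -0.01 -6.56]
[ 1.79 -0.16  0.46] [ 0.    0.   -6.56]
[1.59 0.84 0.46] [ 0.    0.   -6.56]
[0.89 1.57 0.46] [ 0.    0.   -6.56]
[-0.1   1.8   0.46] [ 0.    0.   -6.56]
[-1.06  1.45  0.46] [ 0.    0.   -6.56]
```

Call:
send_rows(
  targets=[
    {"translation": [1.42, -1.11, 0.45], "dr": [0, 0, -6.56], "jaw": 70},
    {"translation": [1.42, -1.11, 0.45], "dr": [0, 0, -6.56], "jaw": 70},
    {"translation": [1.42, -1.11, 0.45], "dr": [0, 0, -6.56], "jaw": 70},
    {"translation": [1.42, -1.11, 0.45], "dr": [0, 0, -6.56], "jaw": 70},
    {"translation": [1.42, -1.11, 0.45], "dr": [0, 0, -6.56], "jaw": 70},
  ],
  grip_force=50,
)

```text
time: 0.52
ee_pos: [0.2714, -0.4875, 0.2128]
eef_rot: [0.881, 0.473, 0.0, -0.0]
ft_force: [-0.4, -0.3, -0.1]
grip_width: 0.0702
grip_force: 0.0
```

Call:
send_rows(
  targets=[
    {"translation": [1.79, -0.16, 0.46], "dr": [0, 0, -6.56], "jaw": 70},
    {"translation": [1.79, -0.16, 0.46], "dr": [0, 0, -6.56], "jaw": 70},
    {"translation": [1.79, -0.16, 0.46], "dr": [0, 0, -6.56], "jaw": 70},
    {"translation": [1.79, -0.16, 0.46], "dr": [0, 0, -6.56], "jaw": 70},
    {"translation": [1.79, -0.16, 0.46], "dr": [0, 0, -6.56], "jaw": 70},
  ],
)

```text
time: 0.93
ee_pos: [0.306, -0.4246, 0.1945]
eef_rot: [0.712, 0.702, 0.0, -0.0]
ft_force: [-0.2, -1.0, -0.8]
grip_width: 0.0699
grip_force: 0.0
```

```bash
python3 -c "
from h import *
a=np.array([.236,-.551,.231,-66.8]); b=np.array([.445,-.173,.12,130]); 
plan(*[a+(b-a)*i/6 for i in range(3,7)]); print(bot.state()['joints'])"
```

```text
t 0.93 at [ 0.306  -0.4246  0.1945] yaw -0.8 w 69.9 gf 0.0 F [-0.2 -1.  -0.8]
[1.58 0.84 0.47] [-0.   -0.01 -6.47]
[0.89 1.57 0.46] [ 0.    0.   -6.56]
[-0.1   1.8   0.46] [ 0.    0.   -6.56]
[-1.06  1.45  0.46] [ 0.    0.   -6.56]
[-1.19646009e+00 -1.33716997e-01 -2.05212047e-01  1.49994225e+00
 -2.92980695e-05  3.87458168e-01]
```

Call:
send_rows(
  targets=[
    {"translation": [1.58, 0.84, 0.47], "dr": [0, 0, -6.5], "jaw": 70},
    {"translation": [1.58, 0.84, 0.47], "dr": [0, 0, -6.5], "jaw": 70},
    {"translation": [1.58, 0.84, 0.47], "dr": [0, 0, -6.5], "jaw": 70},
    {"translation": [1.58, 0.84, 0.47], "dr": [0, 0, -6.5], "jaw": 70},
    {"translation": [1.58, 0.84, 0.47], "dr": [0, 0, -6.5], "jaw": 70},
  ],
)

```text
time: 1.35
ee_pos: [0.3409, -0.3621, 0.1757]
eef_rot: [0.487, 0.874, 0.0, -0.0]
ft_force: [-0.0, -0.2, -0.1]
grip_width: 0.0701
grip_force: 0.0
```

Call:
send_rows(
  targets=[
    {"translation": [0.89, 1.57, 0.46], "dr": [0, 0, -6.56], "jaw": 70},
    {"translation": [0.89, 1.57, 0.46], "dr": [0, 0, -6.56], "jaw": 70},
    {"translation": [0.89, 1.57, 0.46], "dr": [0, 0, -6.56], "jaw": 70},
    {"translation": [0.89, 1.57, 0.46], "dr": [0, 0, -6.56], "jaw": 70},
    {"translation": [0.89, 1.57, 0.46], "dr": [0, 0, -6.56], "jaw": 70},
  ],
)

```text
time: 1.77
ee_pos: [0.376, -0.299, 0.1572]
eef_rot: [0.22, 0.975, 0.0, -0.0]
ft_force: [-0.0, 0.1, 0.5]
grip_width: 0.0697
grip_force: 0.0
```

Call:
send_rows(
  targets=[
    {"translation": [-0.1, 1.8, 0.46], "dr": [0, 0, -6.56], "jaw": 70},
    {"translation": [-0.1, 1.8, 0.46], "dr": [0, 0, -6.56], "jaw": 70},
    {"translation": [-0.1, 1.8, 0.46], "dr": [0, 0, -6.56], "jaw": 70},
    {"translation": [-0.1, 1.8, 0.46], "dr": [0, 0, -6.56], "jaw": 70},
    {"translation": [-0.1, 1.8, 0.46], "dr": [0, 0, -6.56], "jaw": 70},
  ],
)

```text
time: 2.18
ee_pos: [0.411, -0.236, 0.1388]
eef_rot: [-0.064, 0.998, 0.0, -0.0]
ft_force: [0.2, 0.0, -0.1]
grip_width: 0.07
grip_force: 0.0
```

Call:
send_rows(
  targets=[
    {"translation": [-1.06, 1.45, 0.46], "dr": [0, 0, -6.56], "jaw": 70},
    {"translation": [-1.06, 1.45, 0.46], "dr": [0, 0, -6.56], "jaw": 70},
    {"translation": [-1.06, 1.45, 0.46], "dr": [0, 0, -6.56], "jaw": 70},
    {"translation": [-1.06, 1.45, 0.46], "dr": [0, 0, -6.56], "jaw": 70},
    {"translation": [-1.06, 1.45, 0.46], "dr": [0, 0, -6.56], "jaw": 70},
  ],
)

```text
time: 2.6
ee_pos: [0.446, -0.1733, 0.1203]
eef_rot: [-0.343, 0.939, 0.0, -0.0]
ft_force: [-0.2, -0.9, -0.3]
grip_width: 0.0702
grip_force: 0.0
```

```bash
python3 -c "
from h import *
plan((.445,-.173,.03,130),(.445,-.173,.003,130)); print(bot.state()['joints'])
cv2.imwrite('pics/t1.png',cv2.resize(bot.get_image('top')[180:340,260:460,::-1],None,fx=3.5,fy=3.5))
cv2.imwrite('pics/s1.png',bot.get_image('side')[:,:,::-1])"
```

```text
t 2.6 at [ 0.446  -0.1733  0.1203] yaw 130.2 w 70.2 gf 0.0 F [-0.2 -0.9 -0.3]
[0.01 0.02 2.26] [ 0.01 -0.    0.03]
[0.   0.   0.68] [0. 0. 0.]
[-6.44860420e-01 -2.64463950e-01 -4.54577913e-01  1.38166335e+00
 -5.23075519e-05 -1.34597772e+00]
```

View pics/s1.png

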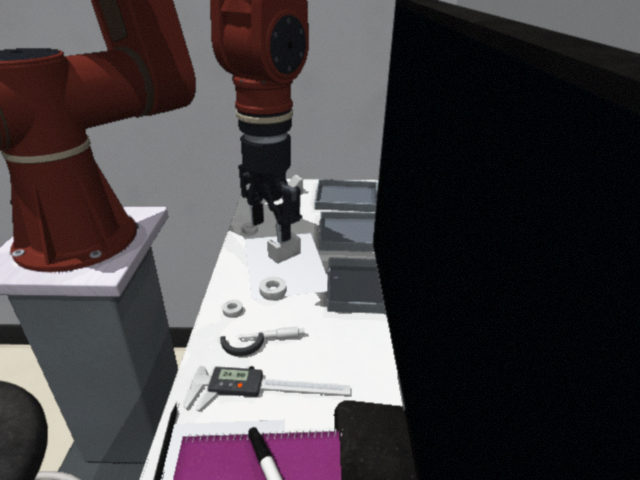

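The side view puts the open fingertips at (258,222) and (285,238) and the ring at (273,288), which agrees with my measurement. Next I'll descend and grasp the ring.

Call:
send_rows(
  targets=[
    {"translation": [0.0, 0.02, 0.6], "dr": [0, 0, 0], "jaw": 70},
    {"translation": [0.0, 0.02, 1.3], "dr": [0, 0, 0], "jaw": 70},
    {"translation": [0.0, 0.02, 2.0], "dr": [0, 0, 0], "jaw": 70},
    {"translation": [0.0, 0.02, 2.5], "dr": [0, 0, 0], "jaw": 70},
    {"translation": [0.0, 0.02, 2.93], "dr": [0, 0, 0], "jaw": 70},
  ],
)

```text
time: 3.12
ee_pos: [0.4446, -0.1731, 0.0017]
eef_rot: [-0.338, 0.941, 0.001, -0.0]
ft_force: [0.2, -0.1, 0.3]
grip_width: 0.0703
grip_force: 0.0
```

Call:
send_rows(
  targets=[
    {"translation": [0, 0, 0], "dr": [0, 0, 0], "jaw": 56},
    {"translation": [0, 0, 0], "dr": [0, 0, 0], "jaw": 52},
    {"translation": [0, 0, 0], "dr": [0, 0, 0], "jaw": 46},
    {"translation": [0, 0, 0], "dr": [0, 0, 0], "jaw": 44},
    {"translation": [0, 0, 0], "dr": [0, 0, 0], "jaw": 40},
  ],
  grip_force=60,
)

```text
time: 3.53
ee_pos: [0.4461, -0.1741, 0.0047]
eef_rot: [-0.339, 0.941, -0.001, 0.0]
ft_force: [0.7, -0.3, -3.2]
grip_width: 0.0468
grip_force: 61.9
```

Call:
send_rows(
  targets=[
    {"translation": [0, 0, 0], "dr": [0, 0, 0], "jaw": 40},
    {"translation": [0, 0, 0], "dr": [0, 0, 0], "jaw": 40},
    {"translation": [0, 0, -0.1], "dr": [0, 0, 0], "jaw": 40},
    {"translation": [0, 0, -0.3], "dr": [0, 0, 0], "jaw": 40},
    {"translation": [0, 0, -0.6], "dr": [0, 0, 0], "jaw": 40},
  ],
)

```text
time: 3.95
ee_pos: [0.4448, -0.1731, 0.0276]
eef_rot: [-0.339, 0.941, 0.001, -0.001]
ft_force: [-0.1, 0.4, -4.0]
grip_width: 0.0467
grip_force: 62.2
```

```bash
python3 -c "
from h import *
plan((.45,-.17,.1,130),(.53,.02,.1,130),(.6,.21,.1,130),(.6,.213,.04,130),(.6,.213,.008,130))
cv2.imwrite('pics/s2.png',cv2.resize(bot.get_image('side')[180:340,190:390,::-1],None,fx=3,fy=3))"
```

```text
t 3.95 at [ 0.4448 -0.1731  0.0276] yaw 129.7 w 46.7 gf 62.2 F [-0.1  0.4 -4. ]
[-0.15 -0.02 -1.81] [ 0.02 -0.01 -0.06]
[-4.59  2.35  0.  ] [0. 0. 0.]
[-4.39  2.51  0.  ] [0. 0. 0.]
[-0.05  0.06  1.5 ] [0. 0. 0.]
[0.  0.  0.8] [0. 0. 0.]
```

View pics/s2.png

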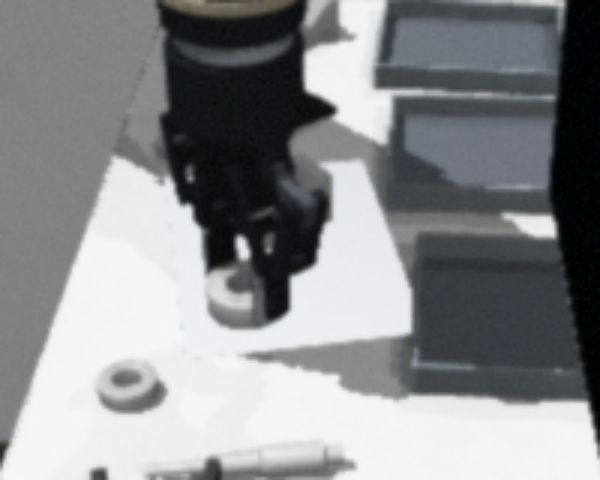

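The ring is held between the pads at crop pixel (240,300), clear of the desk. Now I'll carry it to the ring tray.

Call:
send_rows(
  targets=[
    {"translation": [0, 0, -0.4], "dr": [0, 0, 0], "jaw": 40},
    {"translation": [-0.02, 0, -0.9], "dr": [0, 0, 0], "jaw": 40},
    {"translation": [-0.05, 0, -1.4], "dr": [0, 0, 0], "jaw": 40},
    {"translation": [-0.1, -0.02, -1.7], "dr": [0, 0, 0], "jaw": 40},
    {"translation": [-0.15, -0.02, -1.81], "dr": [0, 0, 0], "jaw": 40},
  ],
)

```text
time: 4.42
ee_pos: [0.4521, -0.1713, 0.1029]
eef_rot: [-0.339, 0.941, -0.002, 0.001]
ft_force: [0.5, 0.8, -2.7]
grip_width: 0.0471
grip_force: 62.8
```

Call:
send_rows(
  targets=[
    {"translation": [-0.3, 0.15, 0], "dr": [0, 0, 0], "jaw": 40},
    {"translation": [-0.8, 0.4, 0], "dr": [0, 0, 0], "jaw": 40},
    {"translation": [-1.5, 0.8, 0], "dr": [0, 0, 0], "jaw": 40},
    {"translation": [-2.2, 1.2, 0], "dr": [0, 0, 0], "jaw": 40},
    {"translation": [-3.0, 1.6, 0], "dr": [0, 0, 0], "jaw": 40},
  ],
)

```text
time: 4.83
ee_pos: [0.502, -0.0433, 0.0994]
eef_rot: [-0.339, 0.941, 0.0, -0.0]
ft_force: [1.3, -0.2, -2.7]
grip_width: 0.0463
grip_force: 62.8
```

Call:
send_rows(
  targets=[
    {"translation": [-0.8, 0.4, 0], "dr": [0, 0, 0], "jaw": 40},
    {"translation": [-1.6, 0.8, 0], "dr": [0, 0, 0], "jaw": 40},
    {"translation": [-2.4, 1.2, 0], "dr": [0, 0, 0], "jaw": 40},
    {"translation": [-3.2, 1.7, 0], "dr": [0, 0, 0], "jaw": 40},
    {"translation": [-4.0, 2.2, 0], "dr": [0, 0, 0], "jaw": 40},
  ],
)

```text
time: 5.25
ee_pos: [0.5692, 0.1274, 0.0992]
eef_rot: [-0.339, 0.941, 0.0, -0.0]
ft_force: [0.1, -0.6, -2.2]
grip_width: 0.0469
grip_force: 62.8
```

Call:
send_rows(
  targets=[
    {"translation": [-0.7, 0.4, 0], "dr": [0, 0, 0], "jaw": 40},
    {"translation": [-1.3, 0.7, 0], "dr": [0, 0, 0], "jaw": 40},
    {"translation": [-1.7, 0.95, 0], "dr": [0, 0, 0], "jaw": 40},
    {"translation": [-1.95, 1.05, 0], "dr": [0, 0, 0], "jaw": 40},
    {"translation": [-2.05, 1.1, 0], "dr": [0, 0, 0], "jaw": 40},
  ],
)

```text
time: 5.67
ee_pos: [0.6039, 0.2134, 0.0988]
eef_rot: [-0.34, 0.94, 0.0, -0.001]
ft_force: [0.1, -0.2, -3.2]
grip_width: 0.0463
grip_force: 62.8
```

```bash
python3 -c "
from h import *
plan((.6,.213,.04,130),(.6,.213,.008,130))"
```

```text
t 5.67 at [0.6039 0.2134 0.0988] yaw 129.8 w 46.3 gf 62.8 F [ 0.1 -0.2 -3.2]
[0.08 0.05 1.47] [ 0.01 -0.01 -0.04]
[0.  0.  0.8] [0. 0. 0.]
```

Call:
send_rows(
  targets=[
    {"translation": [0, 0, 0.3], "dr": [0, 0, 0], "jaw": 40},
    {"translation": [0, 0, 0.7], "dr": [0, 0, 0], "jaw": 40},
    {"translation": [0, 0, 1.1], "dr": [0, 0, 0], "jaw": 40},
    {"translation": [0, 0, 1.4], "dr": [0, 0, 0], "jaw": 40},
    {"translation": [0, 0, 1.6], "dr": [0, 0, 0], "jaw": 40},
  ],
)

```text
time: 6.08
ee_pos: [0.6026, 0.2106, 0.0334]
eef_rot: [-0.339, 0.941, 0.0, -0.001]
ft_force: [0.2, 0.0, -3.6]
grip_width: 0.0464
grip_force: 62.7
```

Call:
send_rows(
  targets=[
    {"translation": [0, 0, 0.15], "dr": [0, 0, 0], "jaw": 40},
    {"translation": [0, 0, 0.3], "dr": [0, 0, 0], "jaw": 40},
    {"translation": [0, 0, 0.45], "dr": [0, 0, 0], "jaw": 40},
    {"translation": [0, 0, 0.55], "dr": [0, 0, 0], "jaw": 40},
    {"translation": [0, 0, 0.62], "dr": [0, 0, 0], "jaw": 40},
  ],
)

```text
time: 6.5
ee_pos: [0.6041, 0.2116, 0.011]
eef_rot: [-0.339, 0.941, -0.0, 0.0]
ft_force: [0.0, 0.1, -2.2]
grip_width: 0.0466
grip_force: 62.7
```

Call:
send_rows(
  targets=[
    {"translation": [0, 0, 0.03], "dr": [0, 0, 0], "jaw": 40},
    {"translation": [0, 0, 0.05], "dr": [0, 0, 0], "jaw": 40},
    {"translation": [0, 0, 0.05], "dr": [0, 0, 0], "jaw": 40},
    {"translation": [0, 0, 0.05], "dr": [0, 0, 0], "jaw": 40},
  ],
)

```text
time: 6.83
ee_pos: [0.6043, 0.2117, 0.0096]
eef_rot: [-0.34, 0.941, -0.0, 0.0]
ft_force: [-0.6, 0.2, -4.0]
grip_width: 0.0468
grip_force: 62.7
```

```bash
python3 -c "
from h import *
plan()"
```

```text
t 6.83 at [0.6043 0.2117 0.0096] yaw 129.7 w 46.8 gf 62.7 F [-0.6  0.2 -4. ]
```

Call:
send_rows(
  targets=[
    {"translation": [0, 0, 0.02], "dr": [0, 0, 0], "jaw": 40},
    {"translation": [0, 0, 0.04], "dr": [0, 0, 0], "jaw": 40},
    {"translation": [0, 0, 0.04], "dr": [0, 0, 0], "jaw": 40},
  ],
)

```text
time: 7.08
ee_pos: [0.6044, 0.2117, 0.0085]
eef_rot: [-0.34, 0.941, -0.0, 0.0]
ft_force: [-2.8, -0.8, 3.6]
grip_width: 0.0466
grip_force: 63.5
```

Call:
send_rows(
  targets=[
    {"translation": [0, 0, 0.02], "dr": [0, 0, 0], "jaw": 40},
    {"translation": [0, 0, 0.03], "dr": [0, 0, 0], "jaw": 40},
    {"translation": [0, 0, 0.03], "dr": [0, 0, 0], "jaw": 40},
  ],
)

```text
time: 7.33
ee_pos: [0.6045, 0.2117, 0.0085]
eef_rot: [-0.34, 0.941, -0.0, 0.001]
ft_force: [-6.9, -1.6, 13.4]
grip_width: 0.0469
grip_force: 64.6
```

Call:
send_rows(
  targets=[
    {"translation": [0, 0, -0.02], "dr": [0, 0, 0], "jaw": 48},
    {"translation": [0, 0, -0.02], "dr": [0, 0, 0], "jaw": 52},
    {"translation": [0, 0, -0.02], "dr": [0, 0, 0], "jaw": 58},
    {"translation": [0, 0, -0.02], "dr": [0, 0, 0], "jaw": 62},
    {"translation": [0, 0, -0.02], "dr": [0, 0, 0], "jaw": 62},
  ],
)

```text
time: 7.75
ee_pos: [0.604, 0.2116, 0.0071]
eef_rot: [-0.339, 0.941, -0.0, -0.0]
ft_force: [-0.3, 0.5, -0.1]
grip_width: 0.0618
grip_force: 0.0
```

Call:
send_rows(
  targets=[
    {"translation": [0, 0, -0.2], "dr": [0, 0, 0], "jaw": 62},
    {"translation": [0, 0, -0.7], "dr": [0, 0, 0], "jaw": 62},
    {"translation": [0, 0, -1.4], "dr": [0, 0, 0], "jaw": 62},
    {"translation": [0, 0, -2.1], "dr": [0, 0, 0], "jaw": 62},
    {"translation": [0, 0, -2.4], "dr": [0, 0, 0], "jaw": 62},
  ],
)

```text
time: 8.17
ee_pos: [0.6058, 0.2119, 0.1081]
eef_rot: [-0.34, 0.941, -0.001, 0.002]
ft_force: [1.0, 0.3, 1.2]
grip_width: 0.062
grip_force: 0.0
```

```bash
python3 -c "
from h import *
plan((.462,.102,.1,130),(.462,.102,.003,130))"
```

```text
t 8.17 at [0.6058 0.2119 0.1081] yaw 129.7 w 62.0 gf 0.0 F [1.  0.3 1.2]
[4.52 0.18 0.18] [-0.03  0.05 -0.06]
[0.   0.   2.42] [0. 0. 0.]
```

Call:
send_rows(
  targets=[
    {"translation": [0.9, 0.05, 0.05], "dr": [0, 0, 0], "jaw": 50},
    {"translation": [1.9, 0.1, 0.1], "dr": [0, 0, 0], "jaw": 50},
    {"translation": [2.9, 0.12, 0.15], "dr": [0, 0, 0], "jaw": 50},
    {"translation": [3.9, 0.16, 0.18], "dr": [0, 0, 0], "jaw": 50},
    {"translation": [4.52, 0.18, 0.18], "dr": [0, 0, 0], "jaw": 50},
  ],
)

```text
time: 8.58
ee_pos: [0.4574, 0.1005, 0.0951]
eef_rot: [-0.339, 0.941, 0.0, -0.001]
ft_force: [0.0, 0.8, 1.3]
grip_width: 0.0501
grip_force: 0.0
```

Call:
send_rows(
  targets=[
    {"translation": [0, 0, 0.05], "dr": [0, 0, 0], "jaw": 50},
    {"translation": [0, 0, 0.05], "dr": [0, 0, 0], "jaw": 50},
  ],
)

```text
time: 8.75
ee_pos: [0.4599, 0.1011, 0.0941]
eef_rot: [-0.339, 0.941, -0.0, 0.0]
ft_force: [1.0, 0.5, 0.8]
grip_width: 0.0499
grip_force: 0.0
```

```bash
python3 -c "
from h import *
plan((.462,.102,.003,130))
cv2.imwrite('pics/t3.png',cv2.resize(bot.get_image('top')[80:300,110:410,::-1],None,fx=2.6,fy=2.6))"
```

```text
t 8.75 at [0.4599 0.1011 0.0941] yaw 129.6 w 49.9 gf 0.0 F [1.  0.5 0.8]
[-0.05 -0.01  2.28] [-0.01  0.01 -0.08]
```

View pics/t3.png

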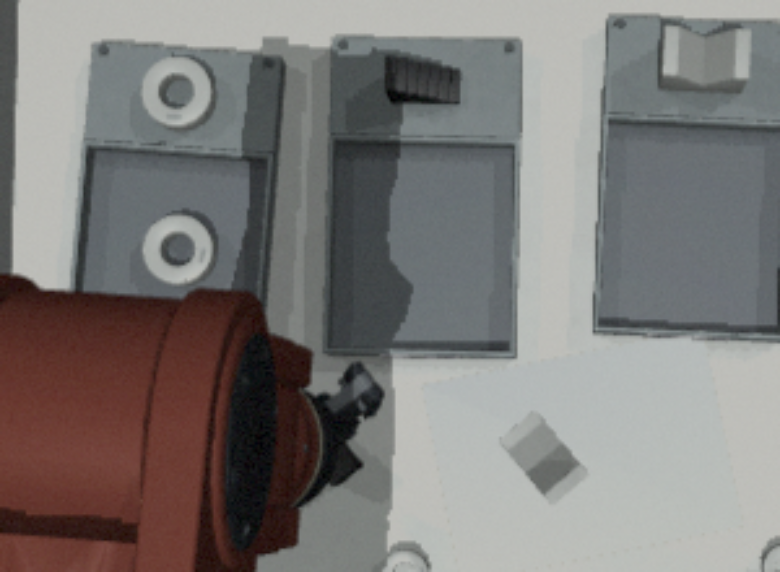

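The ring lies flat in the ring tray at crop pixel (180,248), the same size as its sample. Next is the step block.

Call:
send_rows(
  targets=[
    {"translation": [-0.05, 0, 0.5], "dr": [0, 0, 0], "jaw": 50},
    {"translation": [-0.05, 0, 1.1], "dr": [0, 0, 0], "jaw": 50},
    {"translation": [-0.05, 0, 1.6], "dr": [0, 0, 0], "jaw": 50},
    {"translation": [-0.05, 0, 2.0], "dr": [0, 0, 0], "jaw": 50},
    {"translation": [-0.05, 0, 2.25], "dr": [0, 0, 0], "jaw": 50},
  ],
)

```text
time: 9.22
ee_pos: [0.4615, 0.1036, 0.0022]
eef_rot: [-0.34, 0.94, 0.0, -0.001]
ft_force: [-0.5, -0.4, -0.2]
grip_width: 0.0496
grip_force: 0.0
```

Call:
send_rows(
  targets=[
    {"translation": [0, 0, 0], "dr": [0, 0, 0], "jaw": 40},
    {"translation": [0, 0, 0], "dr": [0, 0, 0], "jaw": 30},
    {"translation": [0, 0, 0], "dr": [0, 0, 0], "jaw": 22},
    {"translation": [0, 0, 0], "dr": [0, 0, 0], "jaw": 16},
    {"translation": [0, 0, 0], "dr": [0, 0, 0], "jaw": 14},
  ],
)

```text
time: 9.63
ee_pos: [0.4628, 0.103, 0.0051]
eef_rot: [-0.34, 0.941, -0.0, 0.001]
ft_force: [0.0, 0.8, 1.8]
grip_width: 0.0226
grip_force: 61.0
```

Call:
send_rows(
  targets=[
    {"translation": [0, 0, 0], "dr": [0, 0, 0], "jaw": 14},
    {"translation": [0, 0, 0], "dr": [0, 0, 0], "jaw": 14},
    {"translation": [0, 0, 0], "dr": [0, 0, 0], "jaw": 14},
  ],
)

```text
time: 9.88
ee_pos: [0.4628, 0.103, 0.0051]
eef_rot: [-0.34, 0.941, -0.0, 0.001]
ft_force: [-0.1, 1.1, 5.8]
grip_width: 0.0228
grip_force: 61.6
```

```bash
python3 -c "
from h import *
plan((.462,.102,.095,130),(.605,.033,.095,130))"
```

```text
t 9.88 at [0.4628 0.103  0.0051] yaw 129.7 w 22.8 gf 61.6 F [-0.1  1.1  5.8]
[ 0.03 -0.01 -2.25] [-0.01  0.02 -0.06]
[-1.63 -3.62  0.  ] [0. 0. 0.]
```

Call:
send_rows(
  targets=[
    {"translation": [0, 0, -0.2], "dr": [0, 0, 0], "jaw": 14},
    {"translation": [0, 0, -0.7], "dr": [0, 0, 0], "jaw": 14},
    {"translation": [0, 0, -1.3], "dr": [0, 0, 0], "jaw": 14},
    {"translation": [0, 0, -1.9], "dr": [0, 0, 0], "jaw": 14},
    {"translation": [0, 0, -2.25], "dr": [0, 0, 0], "jaw": 14},
  ],
)

```text
time: 10.3
ee_pos: [0.4624, 0.1029, 0.0968]
eef_rot: [-0.339, 0.941, -0.0, 0.001]
ft_force: [-0.6, -0.7, -2.8]
grip_width: 0.0226
grip_force: 60.6
```

Call:
send_rows(
  targets=[
    {"translation": [-0.2, -0.5, 0], "dr": [0, 0, 0], "jaw": 14},
    {"translation": [-0.6, -1.3, 0], "dr": [0, 0, 0], "jaw": 14},
    {"translation": [-1.0, -2.1, 0], "dr": [0, 0, 0], "jaw": 14},
    {"translation": [-1.3, -2.8, 0], "dr": [0, 0, 0], "jaw": 14},
    {"translation": [-1.5, -3.3, 0], "dr": [0, 0, 0], "jaw": 14},
  ],
)

```text
time: 10.72
ee_pos: [0.5942, 0.0383, 0.094]
eef_rot: [-0.339, 0.941, -0.0, -0.0]
ft_force: [-0.5, -0.9, -1.7]
grip_width: 0.0229
grip_force: 60.5
```

Call:
send_rows(
  targets=[
    {"translation": [-0.08, -0.2, 0], "dr": [0, 0, 0], "jaw": 14},
    {"translation": [-0.13, -0.32, 0.1], "dr": [0, 0, 0], "jaw": 14},
    {"translation": [-0.13, -0.32, 0.4], "dr": [0, 0, 0], "jaw": 14},
    {"translation": [-0.13, -0.32, 0.8], "dr": [0, 0, 0], "jaw": 14},
    {"translation": [-0.13, -0.32, 1.2], "dr": [0, 0, 0], "jaw": 14},
  ],
)

```text
time: 11.13
ee_pos: [0.6033, 0.034, 0.0449]
eef_rot: [-0.34, 0.94, 0.0, -0.0]
ft_force: [0.5, 0.1, -2.1]
grip_width: 0.0229
grip_force: 60.5
```

```bash
python3 -c "
from h import *
plan((.605,.033,.0115,130))"
```

```text
t 11.13 at [0.6033 0.034  0.0449] yaw 129.7 w 22.9 gf 60.5 F [ 0.5  0.1 -2.1]
[-0.02 -0.05  0.83] [ 0.01 -0.01 -0.05]
```

Call:
send_rows(
  targets=[
    {"translation": [0, 0, 0.2], "dr": [0, 0, 0], "jaw": 14},
    {"translation": [0, 0, 0.4], "dr": [0, 0, 0], "jaw": 14},
    {"translation": [0, 0, 0.6], "dr": [0, 0, 0], "jaw": 14},
    {"translation": [0, 0, 0.75], "dr": [0, 0, 0], "jaw": 14},
    {"translation": [0, 0, 0.83], "dr": [0, 0, 0], "jaw": 14},
  ],
)

```text
time: 11.55
ee_pos: [0.6042, 0.0334, 0.0122]
eef_rot: [-0.34, 0.941, 0.0, -0.0]
ft_force: [0.6, 0.3, -2.5]
grip_width: 0.0229
grip_force: 60.5
```

Call:
send_rows(
  targets=[
    {"translation": [0, 0, 0.02], "dr": [0, 0, 0], "jaw": 14},
    {"translation": [0, 0, 0.04], "dr": [0, 0, 0], "jaw": 14},
    {"translation": [0, 0, 0.04], "dr": [0, 0, 0], "jaw": 14},
  ],
)

```text
time: 11.8
ee_pos: [0.6049, 0.0331, 0.0117]
eef_rot: [-0.339, 0.941, -0.0, 0.0]
ft_force: [0.5, 0.0, -2.9]
grip_width: 0.023
grip_force: 60.5
```

Call:
send_rows(
  targets=[
    {"translation": [0, 0, 0.02], "dr": [0, 0, 0], "jaw": 14},
    {"translation": [0, 0, 0.04], "dr": [0, 0, 0], "jaw": 14},
    {"translation": [0, 0, 0.06], "dr": [0, 0, 0], "jaw": 14},
    {"translation": [0, 0, 0.06], "dr": [0, 0, 0], "jaw": 14},
  ],
)

```text
time: 12.13
ee_pos: [0.6048, 0.0331, 0.0092]
eef_rot: [-0.34, 0.941, -0.0, 0.0]
ft_force: [-1.2, -0.7, 0.0]
grip_width: 0.0226
grip_force: 60.7
```

Call:
send_rows(
  targets=[
    {"translation": [0, 0, 0.02], "dr": [0, 0, 0], "jaw": 14},
    {"translation": [0, 0, 0.02], "dr": [0, 0, 0], "jaw": 14},
  ],
)

```text
time: 12.3
ee_pos: [0.6048, 0.0331, 0.0092]
eef_rot: [-0.34, 0.941, -0.0, 0.0]
ft_force: [-3.3, 0.1, 7.4]
grip_width: 0.0229
grip_force: 61.8
```

Call:
send_rows(
  targets=[
    {"translation": [0, 0, 0], "dr": [0, 0, 0], "jaw": 25},
    {"translation": [0, 0, 0], "dr": [0, 0, 0], "jaw": 30},
    {"translation": [0, 0, 0], "dr": [0, 0, 0], "jaw": 36},
    {"translation": [0, 0, 0], "dr": [0, 0, 0], "jaw": 45},
    {"translation": [0, 0, 0], "dr": [0, 0, 0], "jaw": 45},
  ],
)

```text
time: 12.72
ee_pos: [0.6045, 0.0332, 0.008]
eef_rot: [-0.34, 0.941, -0.0, -0.0]
ft_force: [0.8, -0.0, 0.2]
grip_width: 0.0448
grip_force: 0.0
```

Call:
send_rows(
  targets=[
    {"translation": [0, 0, -0.2], "dr": [0, 0, 0], "jaw": 45},
    {"translation": [0, 0, -0.7], "dr": [0, 0, 0], "jaw": 45},
    {"translation": [0, 0, -1.4], "dr": [0, 0, 0], "jaw": 50},
    {"translation": [0, 0, -2.0], "dr": [0, 0, 0], "jaw": 55},
    {"translation": [0, 0, -2.2], "dr": [0, 0, 0], "jaw": 55},
  ],
)

```text
time: 13.13
ee_pos: [0.6065, 0.0329, 0.1009]
eef_rot: [-0.34, 0.941, -0.001, 0.002]
ft_force: [1.1, -0.1, 0.2]
grip_width: 0.0549
grip_force: 0.0
```

```bash
python3 -c "
from h import *
plan((.457,-.0535,.095,130.5))"
```

```text
t 13.13 at [0.6065 0.0329 0.1009] yaw 129.7 w 54.9 gf 0.0 F [ 1.1 -0.1  0.2]
[4.26 0.73 0.13] [-0.05  0.04 -0.16]
```

Call:
send_rows(
  targets=[
    {"translation": [0.8, 0.15, 0], "dr": [0, 0, 0], "jaw": 55},
    {"translation": [1.8, 0.3, 0], "dr": [0, 0, -0.1], "jaw": 55},
    {"translation": [2.8, 0.5, 0], "dr": [0, 0, -0.16], "jaw": 55},
    {"translation": [3.7, 0.65, 0], "dr": [0, 0, -0.16], "jaw": 55},
    {"translation": [4.2, 0.73, 0], "dr": [0, 0, -0.16], "jaw": 55},
  ],
)

```text
time: 13.55
ee_pos: [0.4538, -0.0524, 0.0955]
eef_rot: [-0.346, 0.938, 0.0, -0.001]
ft_force: [0.3, 0.4, -0.3]
grip_width: 0.055
grip_force: 0.0
```

Call:
send_rows(
  targets=[
    {"translation": [0, 0, 0], "dr": [0, 0, 0], "jaw": 55},
    {"translation": [0, 0, 0], "dr": [0, 0, 0], "jaw": 55},
  ],
)

```text
time: 13.72
ee_pos: [0.4564, -0.0521, 0.0963]
eef_rot: [-0.345, 0.939, -0.0, 0.0]
ft_force: [-0.1, 0.8, 0.1]
grip_width: 0.0549
grip_force: 0.0
```

```bash
python3 -c "
from h import *
plan((.457,-.0535,.003,130.5))"
```

```text
t 13.72 at [ 0.4564 -0.0521  0.0963] yaw 130.4 w 54.9 gf 0.0 F [-0.1  0.8  0.1]
[ 0.01 -0.03  2.33] [-0.01  0.01 -0.02]
```

Call:
send_rows(
  targets=[
    {"translation": [0, -0.03, 0.6], "dr": [0, 0, 0], "jaw": 55},
    {"translation": [0, -0.03, 1.2], "dr": [0, 0, 0], "jaw": 55},
    {"translation": [0, -0.03, 1.75], "dr": [0, 0, 0], "jaw": 55},
    {"translation": [0, -0.03, 2.15], "dr": [0, 0, 0], "jaw": 55},
    {"translation": [0, -0.03, 2.35], "dr": [0, 0, 0], "jaw": 52},
  ],
)

```text
time: 14.13
ee_pos: [0.4568, -0.0515, -0.0002]
eef_rot: [-0.346, 0.938, 0.001, -0.001]
ft_force: [-0.5, 0.2, -0.4]
grip_width: 0.052
grip_force: 0.0
```

Call:
send_rows(
  targets=[
    {"translation": [0, 0, 0], "dr": [0, 0, 0], "jaw": 48},
    {"translation": [0, 0, 0], "dr": [0, 0, 0], "jaw": 40},
    {"translation": [0, 0, 0], "dr": [0, 0, 0], "jaw": 34},
    {"translation": [0, 0, 0], "dr": [0, 0, 0], "jaw": 28},
    {"translation": [0, 0, 0], "dr": [0, 0, 0], "jaw": 25},
  ],
  grip_force=80,
)

```text
time: 14.55
ee_pos: [0.4584, -0.0528, 0.0034]
eef_rot: [-0.346, 0.938, -0.001, 0.001]
ft_force: [0.7, 2.5, 4.5]
grip_width: 0.0338
grip_force: 80.6
```

Call:
send_rows(
  targets=[
    {"translation": [0, 0, 0], "dr": [0, 0, 0], "jaw": 25},
    {"translation": [0, 0, 0], "dr": [0, 0, 0], "jaw": 25},
    {"translation": [0, 0, 0], "dr": [0, 0, 0], "jaw": 25},
  ],
)

```text
time: 14.8
ee_pos: [0.4584, -0.0528, 0.0034]
eef_rot: [-0.346, 0.938, -0.001, 0.001]
ft_force: [-0.8, 2.0, 6.9]
grip_width: 0.0336
grip_force: 80.8
```

```bash
python3 -c "
from h import *
plan((.46,-.053,.1,130.5),(.56,-.105,.1,110),(.657,-.158,.1,89),(.657,-.158,.012,89))"
```

```text
t 14.8 at [ 0.4584 -0.0528  0.0034] yaw 130.5 w 33.6 gf 80.8 F [-0.8  2.   6.9]
[-0.03 -0.03 -2.42] [-0.02  0.02  0.  ]
[-1.06 -2.61  0.  ] [0.  0.  4.1]
[-1.83 -2.07  0.  ] [0.  0.  4.2]
[0.  0.  2.2] [0. 0. 0.]
```

Call:
send_rows(
  targets=[
    {"translation": [0, 0, -0.15], "dr": [0, 0, 0], "jaw": 25},
    {"translation": [0, 0, -0.6], "dr": [0, 0, 0], "jaw": 25},
    {"translation": [0, 0, -1.2], "dr": [0, 0, 0], "jaw": 25},
    {"translation": [0, 0, -1.9], "dr": [0, 0, 0], "jaw": 25},
    {"translation": [0, 0, -2.42], "dr": [0, 0, 0], "jaw": 25},
  ],
)

```text
time: 15.22
ee_pos: [0.4573, -0.0527, 0.1009]
eef_rot: [-0.346, 0.938, -0.0, 0.0]
ft_force: [-0.0, -0.8, -4.2]
grip_width: 0.0338
grip_force: 80.4
```

Call:
send_rows(
  targets=[
    {"translation": [-0.1, -0.3, 0], "dr": [0, 0, 0.4], "jaw": 25},
    {"translation": [-0.35, -0.8, 0], "dr": [0, 0, 1.3], "jaw": 25},
    {"translation": [-0.6, -1.4, 0], "dr": [0, 0, 2.3], "jaw": 25},
    {"translation": [-0.85, -2.05, 0], "dr": [0, 0, 3.3], "jaw": 25},
    {"translation": [-1.06, -2.61, 0], "dr": [0, 0, 4.1], "jaw": 25},
  ],
)

```text
time: 15.63
ee_pos: [0.5585, -0.1052, 0.0988]
eef_rot: [-0.171, 0.985, -0.0, -0.0]
ft_force: [0.0, 0.1, -3.5]
grip_width: 0.0336
grip_force: 80.3
```

Call:
send_rows(
  targets=[
    {"translation": [-0.5, -0.6, 0], "dr": [0, 0, 1.2], "jaw": 25},
    {"translation": [-0.95, -1.1, 0], "dr": [0, 0, 2.2], "jaw": 25},
    {"translation": [-1.4, -1.55, 0], "dr": [0, 0, 3.2], "jaw": 25},
    {"translation": [-1.7, -1.9, 0], "dr": [0, 0, 3.9], "jaw": 25},
    {"translation": [-1.83, -2.07, 0], "dr": [0, 0, 4.2], "jaw": 25},
  ],
)

```text
time: 16.05
ee_pos: [0.6558, -0.1584, 0.0982]
eef_rot: [0.011, 1.0, -0.0, -0.0]
ft_force: [1.2, -0.2, -3.1]
grip_width: 0.0336
grip_force: 80.3
```

```bash
python3 -c "
from h import *
plan((.657,-.158,.0105,89))
cv2.imwrite('pics/t4.png',cv2.resize(bot.get_image('top')[80:300,200:500,::-1],None,fx=2.6,fy=2.6))"
```

```text
t 16.05 at [ 0.6558 -0.1584  0.0982] yaw 88.7 w 33.6 gf 80.3 F [ 1.2 -0.2 -3.1]
[-0.03  0.01  2.19] [-0.   -0.   -0.05]
```

View pics/t4.png

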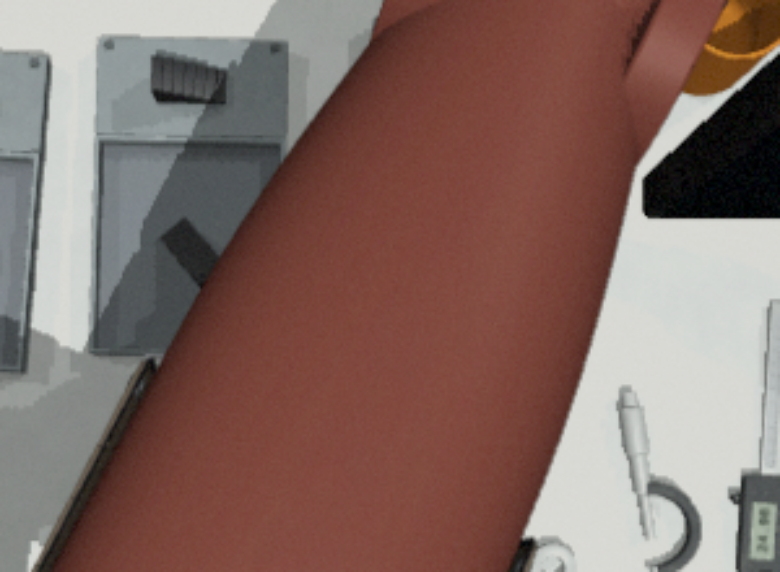

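The arm covers the V tray here. The step block sits in its tray at crop pixel (185,250), and the arm is clear of the monitor. Next I'll lower the first V-block.

Call:
send_rows(
  targets=[
    {"translation": [-0.03, 0, 0.3], "dr": [0, 0, 0], "jaw": 25},
    {"translation": [-0.03, 0, 0.7], "dr": [0, 0, 0], "jaw": 25},
    {"translation": [-0.03, 0, 1.1], "dr": [0, 0, 0], "jaw": 25},
    {"translation": [-0.03, 0, 1.4], "dr": [0, 0, 0], "jaw": 25},
    {"translation": [-0.03, 0, 1.6], "dr": [0, 0, 0], "jaw": 25},
  ],
)

```text
time: 16.52
ee_pos: [0.654, -0.1563, 0.0324]
eef_rot: [0.008, 1.0, 0.001, -0.001]
ft_force: [-0.6, -0.0, -4.6]
grip_width: 0.0332
grip_force: 80.4
```

Call:
send_rows(
  targets=[
    {"translation": [0, 0, 0.15], "dr": [0, 0, 0], "jaw": 25},
    {"translation": [0, 0, 0.3], "dr": [0, 0, 0], "jaw": 25},
    {"translation": [0, 0, 0.43], "dr": [0, 0, 0], "jaw": 25},
    {"translation": [0, 0, 0.54], "dr": [0, 0, 0], "jaw": 25},
    {"translation": [0, 0, 0.6], "dr": [0, 0, 0], "jaw": 25},
  ],
)

```text
time: 16.93
ee_pos: [0.6557, -0.1572, 0.0106]
eef_rot: [0.009, 1.0, -0.0, 0.0]
ft_force: [-0.0, 0.6, -4.3]
grip_width: 0.0335
grip_force: 80.4
```

Call:
send_rows(
  targets=[
    {"translation": [0, 0, 0], "dr": [0, 0, 0], "jaw": 25},
    {"translation": [0, 0, 0.02], "dr": [0, 0, 0], "jaw": 25},
    {"translation": [0, 0, 0.02], "dr": [0, 0, 0], "jaw": 25},
  ],
)

```text
time: 17.18
ee_pos: [0.656, -0.1573, 0.0104]
eef_rot: [0.009, 1.0, -0.0, 0.0]
ft_force: [-0.9, -0.6, -3.1]
grip_width: 0.0335
grip_force: 80.4
```

Call:
send_rows(
  targets=[
    {"translation": [0, 0, 0.03], "dr": [0, 0, 0], "jaw": 25},
    {"translation": [0, 0, 0.05], "dr": [0, 0, 0], "jaw": 25},
    {"translation": [0, 0, 0.07], "dr": [0, 0, 0], "jaw": 25},
    {"translation": [0, 0, 0.07], "dr": [0, 0, 0], "jaw": 25},
  ],
)

```text
time: 17.52
ee_pos: [0.6558, -0.1573, 0.0075]
eef_rot: [0.009, 1.0, -0.0, 0.0]
ft_force: [0.1, 0.4, -2.4]
grip_width: 0.0335
grip_force: 80.4
```

Call:
send_rows(
  targets=[
    {"translation": [0, 0, 0.02], "dr": [0, 0, 0], "jaw": 25},
    {"translation": [0, 0, 0.02], "dr": [0, 0, 0], "jaw": 25},
  ],
)

```text
time: 17.68
ee_pos: [0.6559, -0.1573, 0.0075]
eef_rot: [0.009, 1.0, -0.0, 0.0]
ft_force: [-3.4, 0.8, 4.5]
grip_width: 0.0336
grip_force: 81.3
```

Call:
send_rows(
  targets=[
    {"translation": [0, 0, 0], "dr": [0, 0, 0], "jaw": 36},
    {"translation": [0, 0, 0], "dr": [0, 0, 0], "jaw": 42},
    {"translation": [0, 0, 0], "dr": [0, 0, 0], "jaw": 50},
    {"translation": [0, 0, 0], "dr": [0, 0, 0], "jaw": 55},
    {"translation": [0, 0, 0], "dr": [0, 0, 0], "jaw": 55},
  ],
)

```text
time: 18.1
ee_pos: [0.6558, -0.1573, 0.0065]
eef_rot: [0.009, 1.0, -0.0, 0.0]
ft_force: [0.5, -0.7, -0.9]
grip_width: 0.0552
grip_force: 0.0
```

Call:
send_rows(
  targets=[
    {"translation": [0, 0, -0.2], "dr": [0, 0, 0], "jaw": 55},
    {"translation": [0, 0, -0.7], "dr": [0, 0, 0], "jaw": 55},
    {"translation": [0, 0, -1.4], "dr": [0, 0, 0], "jaw": 55},
    {"translation": [0, 0, -2.0], "dr": [0, 0, 0], "jaw": 55},
    {"translation": [0, 0, -2.3], "dr": [0, 0, 0], "jaw": 55},
  ],
)

```text
time: 18.52
ee_pos: [0.6572, -0.1579, 0.1029]
eef_rot: [0.009, 1.0, -0.001, 0.002]
ft_force: [0.5, -0.6, -0.0]
grip_width: 0.055
grip_force: 0.0
```

```bash
python3 -c "
from h import *
plan((.587,-.023,.1,100),(.519,.112,.1,111),(.4515,.2455,.1,122.6))"
```

```text
t 18.52 at [ 0.6572 -0.1579  0.1029] yaw 89.0 w 55.0 gf 0.0 F [ 0.5 -0.6 -0. ]
[1.81 3.34 0.06] [-0.03  0.05 -2.2 ]
[1.09 3.62 0.  ] [ 0.   0.  -2.2]
[0.38 3.72 0.  ] [ 0.    0.   -2.32]
```

Call:
send_rows(
  targets=[
    {"translation": [0.3, 0.6, 0], "dr": [0, 0, -0.5], "jaw": 55},
    {"translation": [0.7, 1.3, 0], "dr": [0, 0, -1], "jaw": 55},
    {"translation": [1.1, 2.0, 0], "dr": [0, 0, -1.4], "jaw": 55},
    {"translation": [1.5, 2.7, 0], "dr": [0, 0, -1.8], "jaw": 55},
    {"translation": [1.81, 3.34, 0.05], "dr": [0, 0, -2.2], "jaw": 55},
  ],
)

```text
time: 18.93
ee_pos: [0.5845, -0.021, 0.0966]
eef_rot: [-0.088, 0.996, 0.0, -0.0]
ft_force: [0.4, 0.6, -0.4]
grip_width: 0.0547
grip_force: 0.0
```

Call:
send_rows(
  targets=[
    {"translation": [0.2, 0.7, 0], "dr": [0, 0, -0.5], "jaw": 55},
    {"translation": [0.4, 1.4, 0], "dr": [0, 0, -1], "jaw": 55},
    {"translation": [0.6, 2.1, 0], "dr": [0, 0, -1.4], "jaw": 55},
    {"translation": [0.85, 2.9, 0], "dr": [0, 0, -1.8], "jaw": 55},
    {"translation": [1.09, 3.62, 0], "dr": [0, 0, -2.2], "jaw": 55},
  ],
)

```text
time: 19.35
ee_pos: [0.5166, 0.114, 0.0964]
eef_rot: [-0.183, 0.983, 0.0, -0.0]
ft_force: [0.3, -0.7, 0.4]
grip_width: 0.0548
grip_force: 0.0
```

Call:
send_rows(
  targets=[
    {"translation": [0.1, 0.9, 0], "dr": [0, 0, -0.6], "jaw": 55},
    {"translation": [0.2, 1.8, 0], "dr": [0, 0, -1.2], "jaw": 55},
    {"translation": [0.3, 2.6, 0], "dr": [0, 0, -1.8], "jaw": 55},
    {"translation": [0.35, 3.3, 0], "dr": [0, 0, -2.2], "jaw": 55},
    {"translation": [0.38, 3.72, 0], "dr": [0, 0, -2.32], "jaw": 55},
  ],
)

```text
time: 19.77
ee_pos: [0.4485, 0.2484, 0.0965]
eef_rot: [-0.283, 0.959, 0.0, -0.0]
ft_force: [0.7, 0.8, 0.4]
grip_width: 0.0551
grip_force: 0.0
```

Call:
send_rows(
  targets=[
    {"translation": [0, 0, 0], "dr": [0, 0, 0], "jaw": 55},
    {"translation": [0, 0, 0], "dr": [0, 0, 0], "jaw": 55},
  ],
)

```text
time: 19.93
ee_pos: [0.4498, 0.2466, 0.0964]
eef_rot: [-0.281, 0.96, -0.0, 0.0]
ft_force: [-0.6, -0.3, 0.3]
grip_width: 0.0554
grip_force: 0.0
```

```bash
python3 -c "
from h import *
plan((.4515,.2455,.002,122.6))
im=bot.get_image('top')[:,:,::-1]; sd=bot.get_image('side')[:,:,::-1]
r=lambda a:cv2.resize(a,(400,560))
cv2.imwrite('pics/m5.png',np.hstack([r(im[85:285,310:450]),r(sd[150:270,220:306])]))"
```

```text
t 19.93 at [0.4498 0.2466 0.0964] yaw 122.7 w 55.4 gf 0.0 F [-0.6 -0.3  0.3]
[-0.02 -0.05  2.36] [-0.   -0.    0.02]
```

View pics/m5.png

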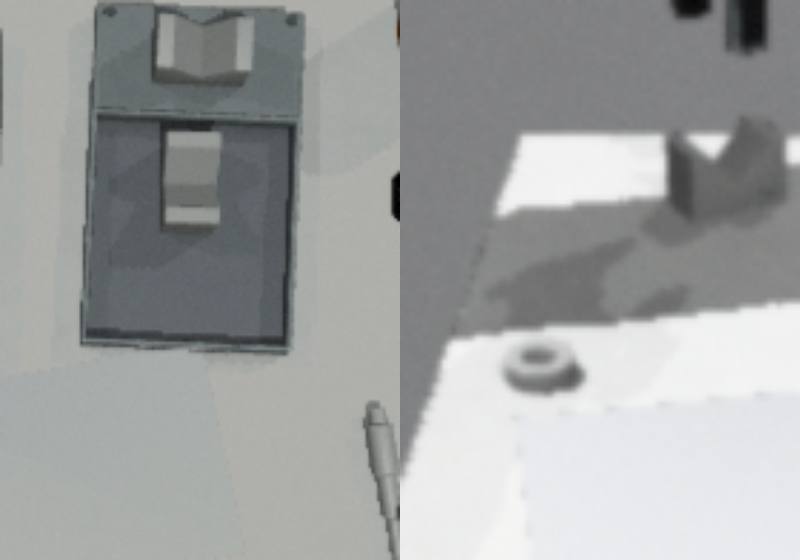

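The first V-block stands flat in the far half of the V tray at composite pixel (190,180), and the fingers are over the second one at (725,170). Next I'll descend to grasp it.

Call:
send_rows(
  targets=[
    {"translation": [0, -0.05, 0.6], "dr": [0, 0, 0], "jaw": 55},
    {"translation": [0, -0.05, 1.2], "dr": [0, 0, 0], "jaw": 55},
    {"translation": [0, -0.05, 1.75], "dr": [0, 0, 0], "jaw": 55},
    {"translation": [0, -0.05, 2.15], "dr": [0, 0, 0], "jaw": 55},
    {"translation": [0, -0.05, 2.35], "dr": [0, 0, 0], "jaw": 52},
  ],
)

```text
time: 20.45
ee_pos: [0.4503, 0.243, 0.0]
eef_rot: [-0.28, 0.96, -0.0, -0.002]
ft_force: [-0.4, 0.7, 0.7]
grip_width: 0.052
grip_force: 0.0
```

Call:
send_rows(
  targets=[
    {"translation": [0, 0, 0], "dr": [0, 0, 0], "jaw": 48},
    {"translation": [0, 0, 0], "dr": [0, 0, 0], "jaw": 40},
    {"translation": [0, 0, 0], "dr": [0, 0, 0], "jaw": 34},
    {"translation": [0, 0, 0], "dr": [0, 0, 0], "jaw": 28},
    {"translation": [0, 0, 0], "dr": [0, 0, 0], "jaw": 25},
  ],
)

```text
time: 20.87
ee_pos: [0.4521, 0.2445, 0.0037]
eef_rot: [-0.281, 0.96, -0.0, 0.001]
ft_force: [-1.1, -0.9, 5.5]
grip_width: 0.0337
grip_force: 80.9
```

Call:
send_rows(
  targets=[
    {"translation": [0, 0, 0], "dr": [0, 0, 0], "jaw": 25},
    {"translation": [0, 0, 0], "dr": [0, 0, 0], "jaw": 25},
    {"translation": [0, 0, 0], "dr": [0, 0, 0], "jaw": 25},
  ],
)

```text
time: 21.12
ee_pos: [0.4521, 0.2445, 0.0037]
eef_rot: [-0.281, 0.96, -0.0, 0.001]
ft_force: [-0.7, -2.1, 6.3]
grip_width: 0.0338
grip_force: 81.1
```

```bash
python3 -c "
from h import *
plan((.4515,.2455,.1,122.6),(.495,.11,.1,111),(.538,-.024,.1,100),(.583,-.158,.1,89),(.583,-.158,.01,89))"
```

```text
t 21.12 at [0.4521 0.2445 0.0037] yaw 122.6 w 33.8 gf 81.1 F [-0.7 -2.1  6.3]
[-0.    0.03 -2.41] [-0.01  0.02 -0.  ]
[ 0.91 -3.44  0.  ] [0.   0.   2.32]
[ 0.2  -3.51  0.  ] [0.  0.  2.2]
[-0.53 -3.49  0.  ] [0.  0.  2.2]
[0.   0.   2.25] [0. 0. 0.]
```

Call:
send_rows(
  targets=[
    {"translation": [0, 0, -0.15], "dr": [0, 0, 0], "jaw": 25},
    {"translation": [0, 0, -0.6], "dr": [0, 0, 0], "jaw": 25},
    {"translation": [0, 0, -1.2], "dr": [0, 0, 0], "jaw": 25},
    {"translation": [0, 0, -1.9], "dr": [0, 0, 0], "jaw": 25},
    {"translation": [0, 0.03, -2.41], "dr": [0, 0, 0], "jaw": 25},
  ],
)

```text
time: 21.53
ee_pos: [0.4506, 0.2455, 0.1009]
eef_rot: [-0.281, 0.96, -0.0, 0.0]
ft_force: [0.0, 0.3, -4.2]
grip_width: 0.0335
grip_force: 80.6
```

Call:
send_rows(
  targets=[
    {"translation": [0.1, -0.4, 0], "dr": [0, 0, 0.3], "jaw": 25},
    {"translation": [0.3, -1.1, 0], "dr": [0, 0, 0.7], "jaw": 25},
    {"translation": [0.5, -1.9, 0], "dr": [0, 0, 1.3], "jaw": 25},
    {"translation": [0.7, -2.65, 0], "dr": [0, 0, 1.8], "jaw": 25},
    {"translation": [0.91, -3.44, 0], "dr": [0, 0, 2.32], "jaw": 25},
  ],
)

```text
time: 21.95
ee_pos: [0.4939, 0.1089, 0.0989]
eef_rot: [-0.182, 0.983, 0.0, -0.0]
ft_force: [1.3, 0.8, -5.6]
grip_width: 0.0334
grip_force: 80.7
```

Call:
send_rows(
  targets=[
    {"translation": [0.04, -0.7, 0], "dr": [0, 0, 0.4], "jaw": 25},
    {"translation": [0.08, -1.4, 0], "dr": [0, 0, 0.9], "jaw": 25},
    {"translation": [0.12, -2.1, 0], "dr": [0, 0, 1.3], "jaw": 25},
    {"translation": [0.16, -2.8, 0], "dr": [0, 0, 1.8], "jaw": 25},
    {"translation": [0.2, -3.51, 0], "dr": [0, 0, 2.2], "jaw": 25},
  ],
)

```text
time: 22.37
ee_pos: [0.5368, -0.0252, 0.0988]
eef_rot: [-0.086, 0.996, 0.0, -0.0]
ft_force: [0.3, 0.5, -4.1]
grip_width: 0.0337
grip_force: 80.8
```

Call:
send_rows(
  targets=[
    {"translation": [-0.12, -0.8, 0], "dr": [0, 0, 0.5], "jaw": 25},
    {"translation": [-0.25, -1.7, 0], "dr": [0, 0, 1.0], "jaw": 25},
    {"translation": [-0.4, -2.6, 0], "dr": [0, 0, 1.6], "jaw": 25},
    {"translation": [-0.5, -3.2, 0], "dr": [0, 0, 2.0], "jaw": 25},
    {"translation": [-0.53, -3.49, 0], "dr": [0, 0, 2.2], "jaw": 25},
  ],
)

```text
time: 22.78
ee_pos: [0.5824, -0.161, 0.0986]
eef_rot: [0.011, 1.0, -0.0, 0.0]
ft_force: [0.1, 0.4, -4.7]
grip_width: 0.0334
grip_force: 80.8
```

Call:
send_rows(
  targets=[
    {"translation": [0, 0, 0.1], "dr": [0, 0, 0], "jaw": 25},
    {"translation": [0, 0, 0.3], "dr": [0, 0, 0], "jaw": 25},
    {"translation": [0, 0, 0.6], "dr": [0, 0, 0], "jaw": 25},
    {"translation": [0, 0, 0.8], "dr": [0, 0, 0], "jaw": 25},
    {"translation": [0, 0, 0.9], "dr": [0, 0, 0], "jaw": 25},
  ],
)

```text
time: 23.2
ee_pos: [0.5805, -0.156, 0.0604]
eef_rot: [0.008, 1.0, 0.001, -0.001]
ft_force: [0.5, 1.1, -5.3]
grip_width: 0.0338
grip_force: 80.7
```

```bash
python3 -c "
from h import *
plan((.584,-.158,.0105,89))"
```

```text
t 23.2 at [ 0.5805 -0.156   0.0604] yaw 89.1 w 33.8 gf 80.7 F [ 0.5  1.1 -5.3]
[-0.09 -0.05  1.25] [ 0.02 -0.03  0.02]
```

Call:
send_rows(
  targets=[
    {"translation": [-0.03, 0, 0.2], "dr": [0, 0, 0], "jaw": 25},
    {"translation": [-0.05, 0, 0.5], "dr": [0, 0, 0], "jaw": 25},
    {"translation": [-0.05, 0, 0.8], "dr": [0, 0, 0], "jaw": 25},
    {"translation": [-0.05, 0, 1.05], "dr": [0, 0, 0], "jaw": 25},
    {"translation": [-0.05, 0, 1.2], "dr": [0, 0, 0], "jaw": 25},
  ],
)

```text
time: 23.62
ee_pos: [0.583, -0.1573, 0.0127]
eef_rot: [0.009, 1.0, 0.0, -0.001]
ft_force: [-0.4, -0.2, -4.5]
grip_width: 0.0334
grip_force: 80.8
```

Call:
send_rows(
  targets=[
    {"translation": [0, 0, 0.02], "dr": [0, 0, 0], "jaw": 25},
    {"translation": [0, 0, 0.05], "dr": [0, 0, 0], "jaw": 25},
    {"translation": [0, 0, 0.05], "dr": [0, 0, 0], "jaw": 25},
    {"translation": [0, 0, 0.05], "dr": [0, 0, 0], "jaw": 25},
  ],
)

```text
time: 23.95
ee_pos: [0.5844, -0.1581, 0.0136]
eef_rot: [0.009, 1.0, -0.0, 0.0]
ft_force: [1.0, -0.4, -5.2]
grip_width: 0.0339
grip_force: 80.8
```

Call:
send_rows(
  targets=[
    {"translation": [0, 0, 0.04], "dr": [0, 0, 0], "jaw": 25},
    {"translation": [0, 0, 0.08], "dr": [0, 0, 0], "jaw": 25},
    {"translation": [0, 0, 0.11], "dr": [0, 0, 0], "jaw": 25},
    {"translation": [0, 0, 0.13], "dr": [0, 0, 0], "jaw": 25},
    {"translation": [0, 0, 0.13], "dr": [0, 0, 0], "jaw": 25},
  ],
)

```text
time: 24.37
ee_pos: [0.584, -0.1579, 0.0078]
eef_rot: [0.009, 1.0, -0.0, 0.0]
ft_force: [-0.9, -0.4, -3.6]
grip_width: 0.0333
grip_force: 81.0
```

Call:
send_rows(
  targets=[
    {"translation": [0, 0, 0.02], "dr": [0, 0, 0], "jaw": 25},
    {"translation": [0, 0, 0.03], "dr": [0, 0, 0], "jaw": 25},
    {"translation": [0, 0, 0.03], "dr": [0, 0, 0], "jaw": 25},
  ],
)

```text
time: 24.62
ee_pos: [0.5841, -0.1579, 0.0078]
eef_rot: [0.009, 1.0, -0.0, 0.0]
ft_force: [-5.8, 1.8, 6.8]
grip_width: 0.0339
grip_force: 82.4
```

Contact with the floor. I'll release, lift off and back away for a clear view.

Call:
send_rows(
  targets=[
    {"translation": [0, 0, 0], "dr": [0, 0, 0], "jaw": 36},
    {"translation": [0, 0, 0], "dr": [0, 0, 0], "jaw": 42},
    {"translation": [0, 0, 0], "dr": [0, 0, 0], "jaw": 50},
    {"translation": [0, 0, 0], "dr": [0, 0, 0], "jaw": 55},
    {"translation": [0, 0, 0], "dr": [0, 0, 0], "jaw": 55},
  ],
)

```text
time: 25.03
ee_pos: [0.5841, -0.158, 0.0066]
eef_rot: [0.009, 1.0, -0.0, 0.0]
ft_force: [0.3, -0.5, -0.4]
grip_width: 0.0549
grip_force: 0.0
```

Call:
send_rows(
  targets=[
    {"translation": [0, 0, -0.2], "dr": [0, 0, 0], "jaw": 55},
    {"translation": [0, 0, -0.7], "dr": [0, 0, 0], "jaw": 55},
    {"translation": [0, 0, -1.4], "dr": [0, 0, 0], "jaw": 55},
    {"translation": [0, 0, -2.1], "dr": [0, 0, 0], "jaw": 55},
    {"translation": [0, 0, -2.8], "dr": [0, 0, 0], "jaw": 55},
  ],
)

```text
time: 25.45
ee_pos: [0.5837, -0.1578, 0.1203]
eef_rot: [0.009, 1.0, -0.0, 0.0]
ft_force: [0.6, 0.1, -0.0]
grip_width: 0.0549
grip_force: 0.0
```

Call:
send_rows(
  targets=[
    {"translation": [0.8, 0.4, -0.5], "dr": [0, 0, 0], "jaw": 55},
    {"translation": [1.6, 0.8, -1.0], "dr": [0, 0, 0], "jaw": 55},
    {"translation": [2.4, 1.2, -1.3], "dr": [0, 0, 0], "jaw": 55},
    {"translation": [3.2, 1.6, -1.5], "dr": [0, 0, 0], "jaw": 55},
    {"translation": [3.8, 2.0, -1.5], "dr": [0, 0, 0], "jaw": 55},
  ],
)

```text
time: 25.87
ee_pos: [0.4323, -0.0748, 0.1809]
eef_rot: [0.009, 1.0, -0.001, 0.001]
ft_force: [-0.1, -0.1, -0.3]
grip_width: 0.0544
grip_force: 0.0
```

Call:
send_rows(
  targets=[
    {"translation": [0, 0.9, 0], "dr": [0, 0, 0], "jaw": 55},
    {"translation": [0, 1.8, 0], "dr": [0, 0, 0], "jaw": 55},
    {"translation": [0, 2.7, 0], "dr": [0, 0, 0], "jaw": 55},
    {"translation": [0, 3.4, 0], "dr": [0, 0, 0], "jaw": 55},
    {"translation": [0, 3.8, 0], "dr": [0, 0, 0], "jaw": 55},
  ],
)

```text
time: 26.28
ee_pos: [0.4357, 0.0794, 0.1794]
eef_rot: [0.008, 1.0, 0.0, 0.001]
ft_force: [1.1, -1.1, -0.6]
grip_width: 0.055
grip_force: 0.0
```

```bash
python3 -c "
from h import *
plan()
im=bot.get_image('top')[:,:,::-1]
cv2.imwrite('pics/t6.png',cv2.resize(im[80:300,120:520],None,fx=2,fy=2))"
```

```text
t 26.28 at [0.4357 0.0794 0.1794] yaw 89.1 w 55.0 gf 0.0 F [ 1.1 -1.1 -0.6]
```

View pics/t6.png

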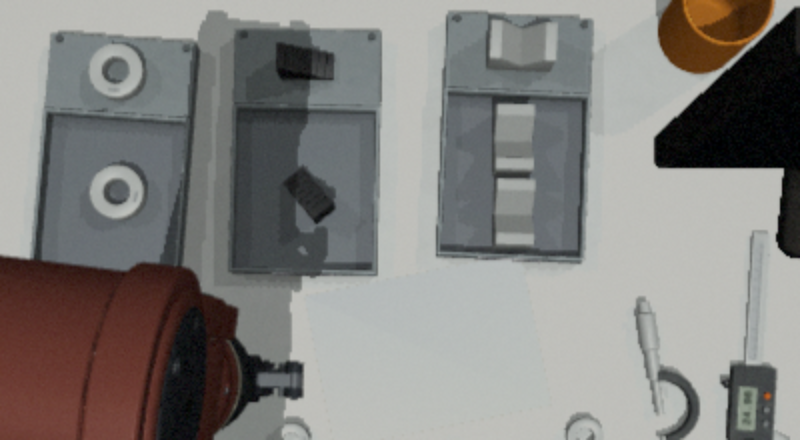

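All four parts appear to be flat in the right trays. I'll check the centres numerically before handing in.

```bash
python3 - <<'E'
from h import *
f=lambda l,z:w("top",np.array(l,float)/2-.25+[120,80],z)[:,:2].mean(0).round(4)
print("far V",f([(496,102),(534,102),(496,171),(532,171)],.044),"near V",f([(496,178),(535,178),(495,245),(534,245)],.044))
v=f([(449,93),(588,95),(583,262),(437,258)],.022); print("V tray",v)
print("step",f([(283,182),(303,166),(335,206),(316,222)],.02),"tray",f([(234,109),(381,108),(377,275),(230,272)],.022))
print("ring",f([(117,192)],.022))
E
```

```text
far V [ 0.6557 -0.1582] near V [ 0.5867 -0.1591]
V tray [ 0.6224 -0.1604]
step [0.6045 0.0311] tray [0.6072 0.0344]
ring [0.6042 0.2104]
```

All the centres are well inside the limits. The micrometer and caliper haven't moved, and the arm touches nothing.

```bash
python3 -c "
from station import bot
print(bot.sign_off())"
```

```text
the job is handed in; nothing more can be done
None
```

The job is handed in: both V-blocks, the step block and the ring stand flat in their matching trays, by my final camera check, and the micrometer and caliper were left alone; hand-in returned no verdict.

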